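# Bring the lathe tailstock up to the bar and lock it

### The job

The steel bar in the lathe chuck needs its free end supported. Swing the tailstock's clamp lever all the way back, away from the chuck, to free the tailstock, then push the tailstock along the bed until its pointed centre is seated in the centre hole of the bar, and swing the lever all the way forward again to lock it there. Do it by pushing with the fingers only, do not force the tailstock while it is clamped, and leave the loose things standing around it where they are.

Things in the scene. Friction and masses are not known exactly. Their poses are not given: they have to be found in the camera images.
- cam_lever (a joint): Tailstock clamp lever on an eccentric, on the tailstock's robot side. Value in rad: 0 = fully forward, leaning 34 degrees from upright towards the chuck, cam high, clamped; 0.6 upright; 1.2 = fully back, leaning 34 degrees away from the chuck, cam at its low point, tailstock free. Firm stop at both ends; stays where left. Starts at 0 to 0.12. Clamp bites below 0.6; fully forward it holds over 100 N.
- lever_ball (a point): Centre of the black ball (22 mm diameter) on the end of the lever's 9 mm steel rod, 95 mm from the pivot. It swings in an upright plane along the bed, 80 mm from the spindle axis on the robot's side, 47 mm outside the rim of the tailstock's wheel. About 233 mm above the bench at either end of its swing, 250 mm when upright. Moving it takes 3 to 8 N.
- lever_pivot (a point): Point on the lever's pivot axis (x), in the plane of the ball and rod, 155 mm above the bench, fixed to the tailstock half-way along its base. Axes: y along the bed towards the chuck, z up, x across the bed away from the robot.
- tailstock (a joint): Travel of the tailstock along the bed in m, growing towards the chuck; starts at 0 to 0.05. A white casting, 2.6 kg, base 88 x 108 mm, on the bed (top 110 mm above the bench; nothing higher stands behind the tailstock). Slides stiffly (about 9 N) when unclamped, stays where it is left.
- hub_end (a point): Centre of the flat rear end (30 mm diameter, facing away from the chuck) of the tailstock handwheel's hub, 200 mm above the bench, on the spindle axis: a good place to push. Axes as for lever_pivot. The wheel (66 mm diameter, does not turn) lies 13 mm further forward; its crank handle (14 mm thick) sticks out 25 mm behind hub_end, 17 mm lower and 16 mm farther from the robot.
- centre_tip (a point): Point of the live centre, a steel cone at the front of the tailstock, 200 mm above the bench; along y it lies 250 mm ahead of hub_end and 145 mm ahead of lever_pivot.
- centre_hole (a point): Where the point lies when seated: 3 mm inside the centre-drilled end face of the bar, on its axis. The bar is bright steel, 25 mm in diameter, in a three-jaw chuck of 80 mm diameter; it does not give way, so the tailstock stops firmly when seated. Same axes as lever_pivot. How far the bar stands out of the chuck varies.
- drill_chuck: Keyless drill chuck with taper arbor, 43 mm diameter, 127 mm high, standing on the chip tray on the robot's side of the bed, below the lever. Origin at the centre of its underside. Leave alone.
- oil_bottle: White squeeze bottle with a black cap, 48 mm diameter, 130 mm high, standing on the chip tray on the robot's side of the bed near its tailstock end. Origin at the centre of its underside. Leave alone.
- chuck_key: T-shaped steel chuck key, 80 x 75 x 13 mm, lying on the chip tray on the far side of the bed. Origin at the centre of its underside. Leave alone.

How it is judged:
By the outcome, as a careful person would: the job done as asked, in the order asked, and still so for the second after the job is handed in, with the robot touching nothing.
It also fails if it takes over 64 s, if anything falls off the work surface, if the arm or the gripper's body presses on something with over 40 N, if the wrist force passes 120 N, or if a joint passes its speed limit or range.

### The arm

A 7-joint arm with a two-finger parallel gripper is mounted at the origin on the work surface. World frame = base frame: x ahead of the robot, y to its left, z up, the work surface at z = 0. Lengths are in m, angles in rad, forces in N, time in s.
With the tool pointing down it reaches from about 0.375 to 0.925 m from the base axis. Payload 3.1 kg.
Tool frame: the origin (TCP) lies midway between the tips of the shut fingers; the grasp point (between the pads) lies 19 mm behind it; z points along the fingers, y is the line along which they close (so a half turn about z gives the same grasp; the last joint's range is limited). The gripper opens to 85 mm and grips with 20 to 120 N. Pads are 22 mm wide; open, the fingers measure 114 mm over their backs; the gripper's body (76 mm by 85 mm) begins 54 mm behind the grasp point. The pads swing forward as they close: fully open they stand 13 mm farther back than shut.
Start: joints at [-1.231, 0.383, 0.044, 1.598, -0.018, 1.161, -0.05], TCP at [0.276, 0.589, 0.231] pointing down, gripper open.
Joint ranges: [-2.61, 2.61], [-0.41, 2.15], [-1.48, 1.57], [0, 2.5], [-1.57, 4.71], [0.05, 1.97], [-2.85, 2.85]. Speed limits (rad/s): [2.79, 2.79, 3.14, 3.14, 3.14, 3.14, 3.14].

### API

Orientations are given as a rotation vector (axis times angle).
In Python, from bench import robot gives the robot as it stands.
- The arm moves only by the shell command python3 -m crank 'ROWS'. ROWS is JSON, a list of rows, each an object with "dp": the shift along the tool's x, y, z in m, a list of three; "twist": the turn, a rotation vector about the tool's x, y, z in degrees, a list of three; "hand": the opening, from 0 (shut) to 1 (fully open). In form: [{"dp": [x, y, z], "twist": [rx, ry, rz], "hand": hand}, ...]. A call has 1 to 12 rows; each row is the pose to reach, as a shift and turn from the pose commanded when the call began, along the tool's axes at that moment; what a row does not reach only later rows make up. A row lasts 1/10 s, in which the tool goes at most 50 mm and 8.59 degrees, less where a joint would pass 70% of its speed; a pose out of reach is approached as far as the arm can. A call with a gripper value outside its range is refused whole. The fingers move at their own pace and stop on an object; the grip force is fixed at half the most. Time passes only in rows, so rows that repeat a pose let the fingers close. It gives the time, the measured TCP pose, the force, the opening and the grip force at its end, in the units of the state.
- robot.get_state(): the state, without advancing time (a new reading comes with each control period).
- robot.camera(name): name is "scene" or "top"; returns (picture, depth): 400x640x3 uint8, blue, green, red; 400x640 float32, m along the optical axis (not along the pixel's ray), 0 where there is no reading.
- robot.get_calibration(name): a dict with "intrinsics" (3x3 intrinsics, pixels), "k1" (the pictures are not rectified: a ray, as slopes to the right and down, at radius r is drawn at 1 + k1 r^2 times it, then the intrinsics apply), "position" and "rotation" of the camera in the world. Camera axes: x right, y up, looking along -z (the intrinsics and any distortion apply to the point x, -y, -z); pixel columns grow to the right and rows downward; lengths in m; the calibration is good to about 2 mm. A picture is of the moment at which its call begins. get_calibration takes no time and is no camera call.
- robot.finish_job(): hands the job in; it is judged then, once.
Trained networks look in the newest picture that a camera, given by its name, has taken for a name from the list of things; names that differ only in an ending like _2 or _b are one class to them, and where a whole thing is asked for, a point or a joint stands for the part that bears it (a point fixed in the world has none). Each returns a list of dicts, best first, with "confidence" (0 to 1); they miss things now and then, are a little off and sometimes report something else, mostly with a low value. They report only what shows in the picture. A call takes as long as a camera call.
- robot.boxes_of(name, camera): "xyz" ([x, y, z] in m, in world coordinates, good to about 4 mm: the middle of the surface that is visible of it).
- robot.cut_out(name, camera): "region" (400x640 bool, what is visible of it).
- robot.mark_of(name, camera): "xyz" ([x, y, z] in m, in world coordinates, good to about 4 mm: a listed point, or the origin of a listed thing).
The state is a dict: "time": time; "joint_pos": joint angles; "dq": joint speeds; "joint_efforts": joint torques, N m; "position": TCP position; "ee_rot": TCP orientation; "contact_force": force on the tool from outside, world axes, zero at the start; "wrist_torque": the same for the moment, N m; "width": finger opening in m; "finger_force": force on a finger pad.
Only numpy, scipy, OpenCV 4.12 (cv2) and the standard library are available. Lean on these libraries where they do the work, as an engineer would, in place of code of your own. Each camera call takes 0.05 s, during which the arm holds its last target. There are 200 camera calls.

## Working session

There is one attempt and no reset: what is moved stays moved. The work goes in short steps, Python scripts to look and compute and a shell command to move; the robot and the scene stay as the last step left them, time stands still between calls to the robot, and variables do not carry over. Pictures are saved under pics/ and viewed, at most 10 in all, crops included, and the job is handed in when it is done.

```bash
mkdir -p pics
cat > h.py <<'E'
from bench import robot
import numpy as np, cv2
from scipy.spatial.transform import Rotation as R
def st():
    s=robot.get_state(); print('t',round(s['time'],2),'p',np.round(s['position'],4),'rot',np.round(s['ee_rot'],3),'F',np.round(s['contact_force'],1),'w',round(s['width'],3),'q',np.round(s['joint_pos'],2)); return s
def marks(names,cam):
    for n in names:
        print(cam,n,[(np.round(d['xyz'],4).tolist(),round(d['confidence'],2)) for d in robot.mark_of(n,cam)[:2]])
E
python3 - <<'E'
from h import *
s=st(); print(np.round(R.from_rotvec(s['ee_rot']).as_matrix(),3))
for c in ['scene','top']:
    p,d=robot.camera(c); cv2.imwrite(f'pics/{c}0.png',p)
    k=robot.get_calibration(c); print(c,k['position'])
    marks(['lever_ball','lever_pivot','hub_end','centre_tip','centre_hole','drill_chuck','oil_bottle','chuck_key'],c)
E
```

```text
t 0.0 p [0.2751 0.5879 0.2299] rot [-0.682 -3.066  0.004] F [ 0.2 -0.3  0. ] w 0.085 q [-1.23  0.38  0.04  1.6  -0.02  1.16 -0.05]
[[-0.906  0.424 -0.001]
 [ 0.424  0.906 -0.002]
 [-0.    -0.003 -1.   ]]
scene [0.95972458 0.67866085 0.71802319]
scene lever_ball [([0.5316, 0.0009, 0.2351], 0.54)]
scene lever_pivot [([0.5216, -0.0519, 0.1533], 0.72)]
scene hub_end [([0.5948, -0.1622, 0.2027], 0.96), ([0.5245, -0.0506, 0.1572], 0.71)]
scene centre_tip [([0.6212, 0.0859, 0.2014], 0.82)]
scene centre_hole [([0.6198, 0.1601, 0.1988], 0.72)]
scene drill_chuck [([0.6211, 0.0864, 0.1998], 0.74), ([0.4992, -0.0038, 0.0138], 0.55)]
scene oil_bottle [([0.4853, -0.1429, 0.014], 0.83)]
scene chuck_key [([0.4991, -0.0036, 0.0141], 0.73), ([0.71, -0.0413, 0.0139], 0.71)]
top [0.48643269 0.01455909 0.86100318]
top lever_ball [([0.5298, -0.0071, 0.2358], 0.94)]
top lever_pivot [([0.5227, -0.0466, 0.1512], 0.57)]
top hub_end [([0.5926, -0.1638, 0.2008], 0.69)]
top centre_tip [([0.6206, 0.0851, 0.2011], 0.58)]
top centre_hole [([0.6228, 0.1549, 0.201], 0.61)]
top drill_chuck [([0.4998, -0.002, 0.013], 0.7), ([0.5221, -0.048, 0.1519], 0.21)]
top oil_bottle [([0.4851, -0.1421, 0.015], 0.83)]
top chuck_key [([0.7098, -0.0452, 0.0118], 0.86), ([0.5207, -0.0509, 0.1491], 0.65)]
```

View pics/scene0.png

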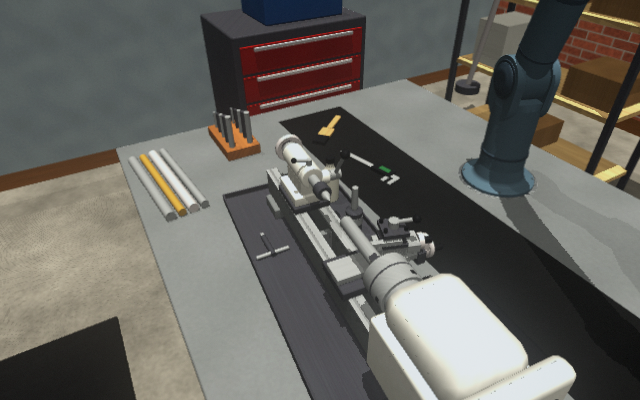

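View pics/top0.png

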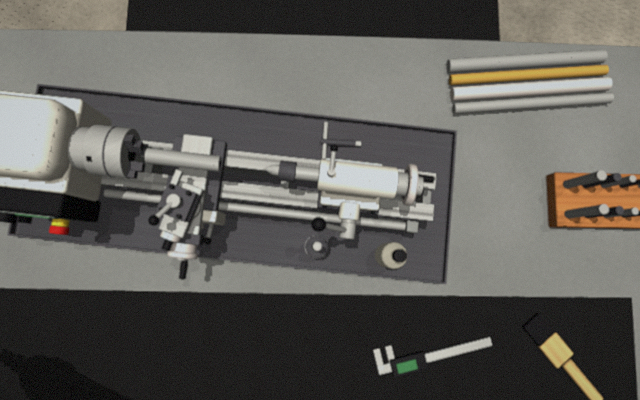

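Scene: the tailstock sits at top-view px (360,182), with the ball at (318,224). The drill chuck is at (316,245), the bottle at (393,255) and the hub around (412,182). The marks agree with the picture. The bed runs about 5.5° off world y.

```bash
cat >> h.py <<'E'
A=np.deg2rad(5.5); U=np.array([np.sin(A),np.cos(A),0]); V=np.array([np.cos(A),-np.sin(A),0])
def go(target,label=''):
    s=robot.get_state(); M=R.from_rotvec(s['ee_rot']).as_matrix()
    T=np.column_stack([np.cross(U,[0,0,-1]),U,[0,0,-1]])
    tw=np.rad2deg(R.from_matrix(M.T@T).as_rotvec())
    print(label,'dp',np.round(M.T@(np.array(target)-s['position']),4),'twist',np.round(tw,1))
E
python3 - <<'E'
from h import *
b=np.array([.5307,-.003,0])
st();go(b+U*.05+[0,0,.34])
p,d=robot.camera('top'); k=robot.get_calibration('top')
# height map around tailstock
K=k['intrinsics'];v,u=np.mgrid[100:280:1,250:450:1];pts=cv2.undistortPoints(np.dstack([u,v]).reshape(-1,1,2).astype(float),K,np.array([k['k1'],0,0,0.]))[:,0]
z=d[100:280,250:450].ravel();P=np.c_[pts[:,0]*z,-pts[:,1]*z,-z]@np.array(k['rotation']).T+k['position']
P=P[z>0];print('max z',P[P[:,2].argsort()[-5:]].round(3))
E
```

```text
t 0.9 p [0.2755 0.5887 0.2313] rot [-0.682 -3.067 -0.   ] F [ 0.3 -0.4 -0.5] w 0.085 q [-1.23  0.38  0.04  1.6  -0.02  1.16 -0.05]
 dp [-0.4652 -0.3807 -0.1087] twist [  0.   -0.  -19.6]Traceback (most recent call last):
  File "<stdin>", line 7, in <module>
ValueError: operands could not be broadcast together with shapes (36000,) (3,)
```

```bash
python3 -m crank '[{"dp":[0,0,-0.05],"twist":[0,0,0],"hand":0},{"dp":[0,0,-0.1],"twist":[0,0,0],"hand":0},{"dp":[-0.035,-0.029,-0.108],"twist":[0,0,-4],"hand":0},{"dp":[-0.07,-0.057,-0.108],"twist":[0,0,-8],"hand":0},{"dp":[-0.465,-0.381,-0.108],"twist":[0,0,-19.6],"hand":0},{"dp":[-0.465,-0.381,-0.108],"twist":[0,0,-19.6],"hand":0},{"dp":[-0.465,-0.381,-0.108],"twist":[0,0,-19.6],"hand":0},{"dp":[-0.465,-0.381,-0.108],"twist":[0,0,-19.6],"hand":0},{"dp":[-0.465,-0.381,-0.108],"twist":[0,0,-19.6],"hand":0},{"dp":[-0.465,-0.381,-0.108],"twist":[0,0,-19.6],"hand":0},{"dp":[-0.465,-0.381,-0.108],"twist":[0,0,-19.6],"hand":0},{"dp":[-0.465,-0.381,-0.108],"twist":[0,0,-19.6],"hand":0}]'
python3 - <<'E'
from h import *
b=np.array([.5307,-.003,0])
st();go(b+U*.05+[0,0,.34])
k=robot.get_calibration('top');print(k['rotation'])
E
```

```text
time: 2.15
position: [0.4879, 0.1445, 0.3397]
ee_rot: [0.15, 3.137, 0.001]
contact_force: [0.5, 0.2, 0.3]
width: 0.0
finger_force: 0.0
t 2.15 p [0.4879 0.1445 0.3397] rot [1.500e-01 3.137e+00 1.000e-03] F [0.5 0.2 0.3] w 0.0 q [-0.72  0.02  0.36  1.81 -0.01  1.31  1.12]
 dp [-0.0567 -0.0928 -0.0003] twist [0.1 0.  0. ]
[ 0.0786325  -0.11384403 -1.54920033]
```

```bash
python3 -m crank '[{"dp":[-0.057,-0.093,0],"twist":[0,0,0],"hand":0},{"dp":[-0.057,-0.093,0],"twist":[0,0,0],"hand":0},{"dp":[-0.057,-0.093,0],"twist":[0,0,0],"hand":0},{"dp":[-0.057,-0.093,0],"twist":[0,0,0],"hand":0}]'
python3 - <<'E'
from h import *
p,d=robot.camera('scene');cv2.imwrite('pics/s1.png',cv2.resize(p[100:280,230:470],None,fx=3,fy=3))
marks(['lever_ball','lever_pivot','hub_end','centre_tip'],'scene')
p,d=robot.camera('top');cv2.imwrite('pics/t1.png',cv2.resize(p[100:280,240:450],None,fx=3,fy=3))
marks(['lever_ball','lever_pivot','hub_end','centre_tip'],'top')
st()
k=robot.get_calibration('top');K=k['intrinsics'];v,u=np.mgrid[100:280:1,250:450:1];pts=cv2.undistortPoints(np.dstack([u,v]).reshape(-1,1,2).astype(float),K,np.array([k['k1'],0,0,0.]))[:,0]
z=d[100:280,250:450].ravel();P=np.c_[pts[:,0]*z,-pts[:,1]*z,-z]@R.from_rotvec(k['rotation']).as_matrix().T+k['position']
for lo in np.arange(.55,.7,.02):
  m=(z>0)&(abs(P[:,0]-lo)<.01)&(P[:,1]<-.0)&(P[:,2]<.3);print(round(lo,2),P[m][:,2].max().round(3),P[m][P[m][:,2].argmax()].round(3))
E
```

```text
time: 2.55
position: [0.5358, 0.0453, 0.3395]
ee_rot: [0.16, 3.137, -0.001]
contact_force: [-0.0, 0.3, 0.3]
width: -0.0003
finger_force: 0.0
scene lever_ball [([0.5314, 0.0, 0.2332], 0.76)]
scene lever_pivot [([0.5266, -0.0486, 0.1546], 0.55)]
scene hub_end [([0.5969, -0.1622, 0.1999], 0.63)]
scene centre_tip [([0.6199, 0.0863, 0.2002], 0.94)]
top lever_ball []
top lever_pivot [([0.5219, -0.0504, 0.1502], 0.78)]
top hub_end [([0.5928, -0.1689, 0.2006], 0.91)]
top centre_tip [([0.4851, -0.1381, 0.0147], 0.39)]
t 3.05 p [0.535  0.0494 0.3393] rot [-0.148 -3.138 -0.   ] F [ 0.3  0.  -0.3] w 0.0 q [-0.6   0.08  0.47  1.75 -0.04  1.32  1.35]
0.55 0.174 [ 0.551 -0.058  0.174]
0.57 0.231 [ 0.58  -0.148  0.231]
0.59 0.235 [ 0.596 -0.147  0.235]
0.61 0.235 [ 0.6   -0.149  0.235]
0.63 0.221 [ 0.62  -0.034  0.221]
0.65 0.153 [ 0.642 -0.053  0.153]
0.67 0.016 [ 0.665 -0.145  0.016]
0.69 0.016 [ 0.687 -0.206  0.016]
```

View pics/s1.png

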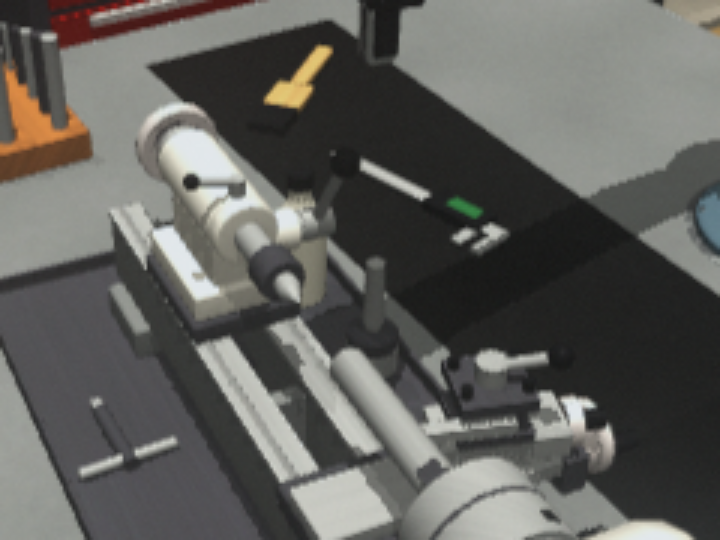

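```bash
python3 -m crank '[{"dp":[0,0,0.04],"twist":[0,0,0],"hand":0},{"dp":[0,0,0.08],"twist":[0,0,0],"hand":0},{"dp":[0,0,0.114],"twist":[0,0,0],"hand":0},{"dp":[0,0,0.114],"twist":[0,0,0],"hand":0},{"dp":[0,-0.01,0.114],"twist":[0,0,0],"hand":0},{"dp":[0,-0.02,0.114],"twist":[0,0,0],"hand":0},{"dp":[0,-0.03,0.114],"twist":[0,0,0],"hand":0},{"dp":[0,-0.04,0.114],"twist":[0,0,0],"hand":0},{"dp":[0,-0.04,0.114],"twist":[0,0,0],"hand":0}]'
python3 -c "
from h import *
robot.camera('scene');marks(['lever_ball','lever_pivot'],'scene');st()"
```

```text
time: 3.95
position: [0.5345, 0.0084, 0.2293]
ee_rot: [0.152, 3.13, 0.006]
contact_force: [-0.1, 1.9, 1.9]
width: -0.0003
finger_force: 1.0
scene lever_ball [([0.526, -0.0143, 0.2435], 0.74)]
scene lever_pivot [([0.5237, -0.0513, 0.1568], 0.61)]
t 4.1 p [0.5325 0.0086 0.2268] rot [1.510e-01 3.135e+00 2.000e-03] F [0.6 1.7 1.6] w -0.0 q [-0.54  0.17  0.49  1.91 -0.09  1.08  1.47]
```

```bash
python3 -m crank '[{"dp":[0,-0.01,0],"twist":[0,0,0],"hand":0},{"dp":[0,-0.02,0],"twist":[0,0,0],"hand":0},{"dp":[0,-0.03,0],"twist":[0,0,0],"hand":0},{"dp":[0,-0.04,0],"twist":[0,0,0],"hand":0},{"dp":[0,-0.05,0],"twist":[0,0,0],"hand":0},{"dp":[0,-0.06,0],"twist":[0,0,0],"hand":0},{"dp":[0,-0.07,0],"twist":[0,0,0],"hand":0},{"dp":[0,-0.075,0],"twist":[0,0,0],"hand":0},{"dp":[0,-0.075,0],"twist":[0,0,0],"hand":0}]'
python3 -c "
from h import *
robot.camera('scene');marks(['lever_ball','lever_pivot','hub_end','centre_tip'],'scene');st()"
```

```text
time: 5.0
position: [0.5225, -0.0673, 0.2241]
ee_rot: [-0.152, -3.134, 0.002]
contact_force: [0.6, 1.2, -1.0]
width: 0.0001
finger_force: 0.8
scene lever_ball [([0.522, -0.0916, 0.2426], 0.73)]
scene lever_pivot [([0.5214, -0.0493, 0.155], 0.9)]
scene hub_end []
scene centre_tip [([0.6181, 0.0872, 0.2016], 0.57)]
t 5.25 p [ 0.5243 -0.0673  0.2256] rot [ 1.510e-01  3.138e+00 -3.000e-03] F [0.1 0.4 0.1] w 0.0 q [-0.44  0.17  0.55  1.92 -0.1   1.08  1.61]
```

```bash
for i in 1; do python3 -m crank '[{"dp":[0,-0.004,0],"twist":[0,0,0],"hand":0},{"dp":[0,-0.008,0],"twist":[0,0,0],"hand":0},{"dp":[0,-0.01,0],"twist":[0,0,0],"hand":0}]'; done
python3 -m crank '[{"dp":[0,-0.002,0],"twist":[0,0,0],"hand":0},{"dp":[0,-0.003,0],"twist":[0,0,0],"hand":0}]'
python3 -m crank '[{"dp":[0,-0.002,0],"twist":[0,0,0],"hand":0},{"dp":[0,-0.003,0],"twist":[0,0,0],"hand":0}]'
python3 -c "
from h import *
robot.camera('scene');marks(['lever_ball','lever_pivot','hub_end','centre_tip'],'scene');st()"
```

```text
time: 5.55
position: [0.5231, -0.0739, 0.2246]
ee_rot: [-0.148, -3.137, -0.004]
contact_force: [1.8, 6.5, -4.4]
width: 0.0001
finger_force: 2.7
time: 5.75
position: [0.5226, -0.0765, 0.2243]
ee_rot: [-0.147, -3.137, -0.004]
contact_force: [0.6, 6.6, -5.6]
width: -0.0
finger_force: 2.9
time: 5.95
position: [0.5221, -0.0793, 0.2243]
ee_rot: [-0.147, -3.136, -0.005]
contact_force: [-0.5, 6.0, -3.4]
width: -0.0001
finger_force: 2.7
scene lever_ball [([0.5215, -0.0981, 0.2348], 0.67), ([0.6216, 0.0883, 0.2023], 0.65)]
scene lever_pivot [([0.5234, -0.05, 0.1578], 0.59)]
scene hub_end [([0.5976, -0.1663, 0.1995], 0.7)]
scene centre_tip [([0.6202, 0.0866, 0.2014], 0.59)]
t 6.2 p [ 0.5221 -0.0796  0.2244] rot [-0.147 -3.136 -0.004] F [ 0.2  5.3 -3. ] w -0.0 q [-0.42  0.17  0.55  1.92 -0.1   1.08  1.65]
```

```bash
for i in 1; do python3 -m crank '[{"dp":[0,-0.002,0],"twist":[0,0,0],"hand":0},{"dp":[0,-0.003,0],"twist":[0,0,0],"hand":0}]'; done
python3 -m crank '[{"dp":[0,-0.002,0],"twist":[0,0,0],"hand":0},{"dp":[0,-0.003,0],"twist":[0,0,0],"hand":0}]'
python3 -m crank '[{"dp":[0,-0.001,0],"twist":[0,0,0],"hand":0},{"dp":[0,-0.003,0],"twist":[0,0,0],"hand":0}]'
python3 -c "
from h import *
for i in range(3):
  robot.camera('scene');marks(['lever_ball','lever_pivot','hub_end','centre_tip'],'scene')
st()"
```

```text
time: 6.4
position: [0.5219, -0.0823, 0.2246]
ee_rot: [-0.148, -3.136, -0.005]
contact_force: [0.3, 6.5, -3.3]
width: 0.0002
finger_force: 3.0
time: 6.6
position: [0.5219, -0.0831, 0.2245]
ee_rot: [-0.145, -3.136, -0.01]
contact_force: [0.7, 9.0, -2.9]
width: -0.0
finger_force: 4.2
time: 6.8
position: [0.5216, -0.0852, 0.2245]
ee_rot: [-0.144, -3.136, -0.011]
contact_force: [-0.5, 10.7, -3.0]
width: 0.0002
finger_force: 4.4
scene lever_ball [([0.521, -0.1074, 0.2354], 0.62)]
scene lever_pivot [([0.5249, -0.0562, 0.1578], 0.75)]
scene hub_end [([0.5979, -0.1672, 0.2009], 0.82), ([0.6219, 0.0864, 0.1992], 0.17)]
scene centre_tip [([0.6206, 0.0822, 0.2004], 0.77)]
scene lever_ball [([0.5193, -0.1057, 0.2349], 0.56)]
scene lever_pivot [([0.5231, -0.0553, 0.1551], 0.88)]
scene hub_end [([0.5974, -0.1685, 0.2008], 0.64)]
scene centre_tip [([0.6178, 0.0836, 0.2024], 0.88)]
scene lever_ball [([0.5192, -0.1062, 0.2325], 0.6)]
scene lever_pivot [([0.5217, -0.0542, 0.1561], 0.98)]
scene hub_end [([0.5958, -0.1666, 0.1969], 0.91)]
scene centre_tip [([0.6203, 0.081, 0.2017], 0.86), ([0.7091, -0.0409, 0.011], 0.73)]
t 7.55 p [ 0.5216 -0.0862  0.2245] rot [-0.145 -3.136 -0.009] F [ 0.   8.6 -3. ] w -0.0 q [-0.41  0.17  0.56  1.92 -0.11  1.08  1.67]
```

```bash
python3 -m crank '[{"dp":[0,0.01,0],"twist":[0,0,0],"hand":0},{"dp":[0,0.012,-0.04],"twist":[0,0,0],"hand":0},{"dp":[0,0.012,-0.08],"twist":[0,0,0],"hand":0}, {"dp":[0,0.012,-0.08],"twist":[0,0,0],"hand":0}]'
python3 -c "
from h import *
st();h=np.array([.5955,-.167,0]); go(h-U*.055-V*.006+[0,0,.305])"
```

```text
time: 7.95
position: [0.5273, -0.0814, 0.3122]
ee_rot: [0.152, 3.124, -0.002]
contact_force: [0.8, -0.0, 0.0]
width: 0.0001
finger_force: 0.0
t 7.95 p [ 0.5273 -0.0814  0.3122] rot [ 1.520e-01  3.124e+00 -2.000e-03] F [ 0.8 -0.   0. ] w 0.0 q [-0.45  0.08  0.56  1.81 -0.05  1.25  1.6 ]
 dp [-0.0702 -0.1336  0.0083] twist [-0.   0.8 -0.1]
```

```bash
python3 -m crank '[{"dp":[-0.02,-0.04,0],"twist":[0,0,0],"hand":0},{"dp":[-0.04,-0.08,0],"twist":[0,0,0],"hand":0},{"dp":[-0.07,-0.134,0],"twist":[0,0,0],"hand":0},{"dp":[-0.07,-0.134,0],"twist":[0,0,0],"hand":0},{"dp":[-0.07,-0.134,0],"twist":[0,0,0],"hand":0},{"dp":[-0.07,-0.134,0.03],"twist":[0,0,0],"hand":0},{"dp":[-0.07,-0.134,0.03],"twist":[0,0,0],"hand":0}]'
python3 - <<'E'
from h import *
p,d=robot.camera('top');cv2.imwrite('pics/t2.png',cv2.resize(p[130:280,300:470],None,fx=4,fy=4))
marks(['lever_ball','hub_end'],'top')
p,d=robot.camera('scene');cv2.imwrite('pics/s2.png',cv2.resize(p[100:250,240:440],None,fx=4,fy=4))
marks(['lever_ball','lever_pivot','hub_end','centre_tip'],'scene')
st();h=np.array([.5955,-.167,0]); go(h-U*.055-V*.006+[0,0,.194])
E
```

```text
time: 8.65
position: [0.5773, -0.2159, 0.2713]
ee_rot: [-0.146, -3.13, -0.004]
contact_force: [-0.3, 0.2, -0.7]
width: -0.0
finger_force: 0.0
top lever_ball [([0.5187, -0.1095, 0.2336], 0.98)]
top hub_end [([0.5948, -0.171, 0.2009], 0.96)]
scene lever_ball [([0.5192, -0.1085, 0.2359], 0.5)]
scene lever_pivot [([0.5215, -0.0567, 0.1572], 0.81), ([0.4993, -0.0021, 0.0136], 0.36)]
scene hub_end [([0.5944, -0.1689, 0.1996], 0.83)]
scene centre_tip [([0.6193, 0.0799, 0.2014], 0.56)]
t 9.05 p [ 0.5804 -0.2189  0.2765] rot [ 0.149  3.136 -0.   ] F [ 0.3 -0.1  0.2] w -0.0 q [-0.22  0.33  0.65  1.65 -0.21  1.23  1.94]
 dp [-0.0039 -0.0019  0.0825] twist [-0.   0.1  0. ]
```

View pics/s2.png

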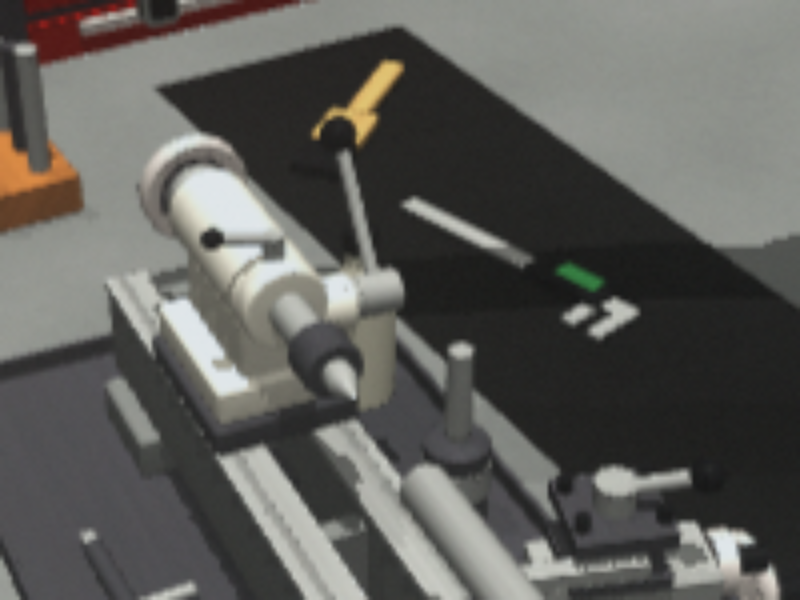

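View pics/t2.png

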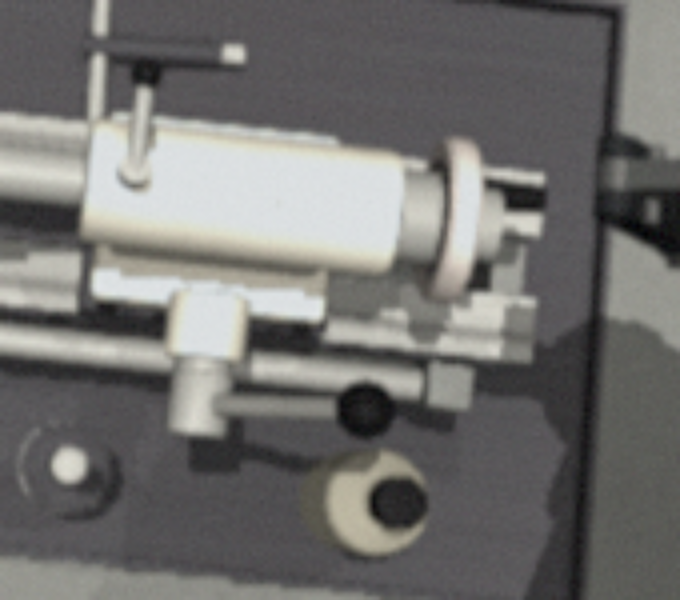

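The lever is fully back: the ball is behind the pivot and the bottle was not touched. Next I lower the fingers behind the hub and approach it.

```bash
python3 -m crank '[{"dp":[-0.003,0,0.04],"twist":[0,0,0],"hand":0},{"dp":[-0.003,0,0.07],"twist":[0,0,0],"hand":0},{"dp":[-0.003,0,0.082],"twist":[0,0,0],"hand":0},{"dp":[-0.003,0,0.082],"twist":[0,0,0],"hand":0},{"dp":[-0.003,0.01,0.082],"twist":[0,0,0],"hand":0},{"dp":[-0.003,0.02,0.082],"twist":[0,0,0],"hand":0},{"dp":[-0.003,0.03,0.082],"twist":[0,0,0],"hand":0},{"dp":[-0.003,0.035,0.082],"twist":[0,0,0],"hand":0},{"dp":[-0.003,0.04,0.082],"twist":[0,0,0],"hand":0},{"dp":[-0.003,0.045,0.082],"twist":[0,0,0],"hand":0}]'
python3 - <<'E'
from h import *
p,d=robot.camera('top');cv2.imwrite('pics/t3.png',cv2.resize(p[130:280,300:470],None,fx=4,fy=4))
st();marks(['hub_end','lever_ball'],'top')
E
```

```text
time: 10.05
position: [0.5874, -0.1805, 0.1944]
ee_rot: [0.155, 3.134, -0.015]
contact_force: [1.3, -11.1, -2.7]
width: 0.0002
finger_force: 5.2
t 10.1 p [ 0.5875 -0.1798  0.1944] rot [ 0.155  3.134 -0.014] F [ 1.3 -8.2 -1.5] w -0.0 q [-0.27  0.39  0.61  1.75 -0.25  1.07  1.9 ]
top hub_end [([0.5923, -0.17, 0.2018], 0.83)]
top lever_ball [([0.5218, -0.1113, 0.2351], 0.95)]
```

View pics/t3.png

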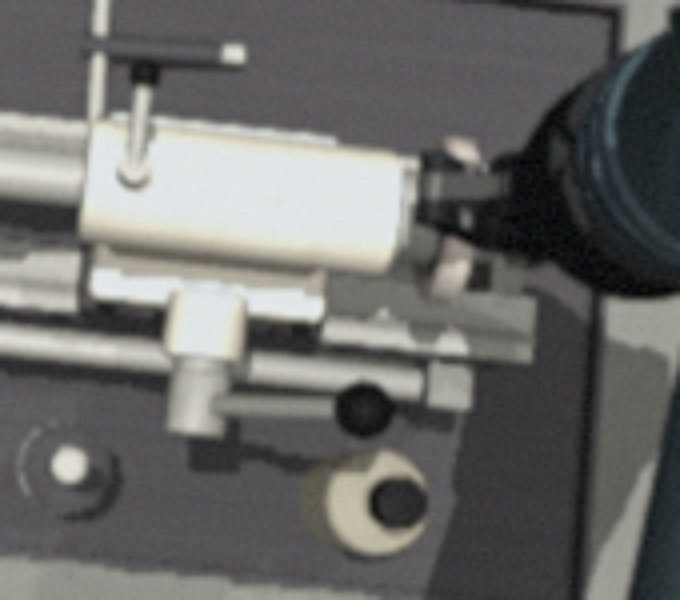

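The fingers are on the hub at about 10 N. Pushing on.

```bash
python3 -m crank '[{"dp":[0,0.004,0],"twist":[0,0,0],"hand":0},{"dp":[0,0.009,0],"twist":[0,0,0],"hand":0},{"dp":[0,0.014,0],"twist":[0,0,0],"hand":0},{"dp":[0,0.019,0],"twist":[0,0,0],"hand":0},{"dp":[0,0.024,0],"twist":[0,0,0],"hand":0},{"dp":[0,0.029,0],"twist":[0,0,0],"hand":0},{"dp":[0,0.034,0],"twist":[0,0,0],"hand":0}]'
python3 -m crank '[{"dp":[0,0.005,0],"twist":[0,0,0],"hand":0},{"dp":[0,0.01,0],"twist":[0,0,0],"hand":0},{"dp":[0,0.015,0],"twist":[0,0,0],"hand":0},{"dp":[0,0.02,0],"twist":[0,0,0],"hand":0},{"dp":[0,0.025,0],"twist":[0,0,0],"hand":0},{"dp":[0,0.028,0],"twist":[0,0,0],"hand":0}]'
python3 - <<'E'
from h import *
st()
for c in ['scene','top']:
  robot.camera(c);marks(['hub_end','centre_tip','centre_hole','lever_ball','lever_pivot'],c)
st()
E
```

```text
time: 10.9
position: [0.5903, -0.1491, 0.1944]
ee_rot: [0.16, 3.134, -0.017]
contact_force: [1.7, -10.5, -1.3]
width: 0.0
finger_force: 5.1
time: 11.5
position: [0.5929, -0.1203, 0.1944]
ee_rot: [0.159, 3.135, -0.015]
contact_force: [0.6, -8.3, -0.3]
width: -0.0002
finger_force: 4.7
t 11.5 p [ 0.5929 -0.1203  0.1944] rot [ 0.159  3.135 -0.015] F [ 0.6 -8.3 -0.3] w -0.0 q [-0.36  0.37  0.6   1.77 -0.23  1.06  1.79]
scene hub_end [([0.6016, -0.1088, 0.2004], 0.94)]
scene centre_tip [([0.6254, 0.1436, 0.2043], 0.92)]
scene centre_hole [([0.622, 0.1614, 0.1991], 0.66)]
scene lever_ball [([0.5245, -0.0472, 0.2337], 0.52)]
scene lever_pivot [([0.5279, 0.0073, 0.1555], 0.84)]
top hub_end [([0.5989, -0.1083, 0.2019], 0.59)]
top centre_tip [([0.6278, 0.1445, 0.203], 0.88)]
top centre_hole [([0.6228, 0.1554, 0.1981], 0.79)]
top lever_ball [([0.5232, -0.0501, 0.2337], 0.69)]
top lever_pivot [([0.527, 0.0087, 0.1498], 0.67)]
t 12.1 p [ 0.5931 -0.1191  0.1943] rot [ 0.158  3.135 -0.012] F [ 0.8 -8.8  0.6] w -0.0 q [-0.36  0.37  0.6   1.77 -0.23  1.06  1.79]
```

About 14 mm is left. I'll make small steps until the force rises.

```bash
python3 -m crank '[{"dp":[0,0.003,0],"twist":[0,0,0],"hand":0},{"dp":[0,0.006,0],"twist":[0,0,0],"hand":0},{"dp":[0,0.009,0],"twist":[0,0,0],"hand":0},{"dp":[0,0.009,0],"twist":[0,0,0],"hand":0}]'
python3 -m crank '[{"dp":[0,0.002,0],"twist":[0,0,0],"hand":0},{"dp":[0,0.003,0],"twist":[0,0,0],"hand":0}]'
python3 -m crank '[{"dp":[0,0.002,0],"twist":[0,0,0],"hand":0},{"dp":[0,0.003,0],"twist":[0,0,0],"hand":0}]'
```

```text
time: 12.5
position: [0.5939, -0.1106, 0.1943]
ee_rot: [0.158, 3.135, -0.013]
contact_force: [-0.1, -8.5, -0.1]
width: 0.0001
finger_force: 4.2
time: 12.7
position: [0.594, -0.1086, 0.1944]
ee_rot: [0.159, 3.135, -0.015]
contact_force: [-0.4, -9.1, -0.2]
width: -0.0001
finger_force: 4.6
time: 12.9
position: [0.5943, -0.1056, 0.1943]
ee_rot: [0.159, 3.135, -0.014]
contact_force: [0.2, -8.5, 0.3]
width: -0.0003
finger_force: 4.5
```

```bash
python3 -m crank '[{"dp":[0,0.002,0],"twist":[0,0,0],"hand":0},{"dp":[0,0.003,0],"twist":[0,0,0],"hand":0}]'
python3 -m crank '[{"dp":[0,0.0015,0],"twist":[0,0,0],"hand":0},{"dp":[0,0.003,0],"twist":[0,0,0],"hand":0}]'
python3 -c "
from h import *
robot.camera('top');marks(['centre_tip','centre_hole'],'top');st()"
```

```text
time: 13.1
position: [0.5943, -0.105, 0.1944]
ee_rot: [0.161, 3.134, -0.02]
contact_force: [0.9, -12.6, -0.0]
width: 0.0001
finger_force: 6.4
time: 13.3
position: [0.5944, -0.1048, 0.1945]
ee_rot: [0.164, 3.134, -0.025]
contact_force: [1.2, -17.7, -1.5]
width: -0.0001
finger_force: 8.2
top centre_tip [([0.627, 0.1576, 0.199], 0.56)]
top centre_hole [([0.6213, 0.1533, 0.2014], 0.84)]
t 13.45 p [ 0.5943 -0.1048  0.1945] rot [ 0.165  3.134 -0.024] F [  0.1 -15.    0.4] w -0.0 q [-0.39  0.37  0.6   1.78 -0.22  1.06  1.75]
```

```bash
python3 -m crank '[{"dp":[0,0.002,0],"twist":[0,0,0],"hand":0},{"dp":[0,0.004,0],"twist":[0,0,0],"hand":0}]'
python3 -m crank '[{"dp":[0,-0.01,0],"twist":[0,0,0],"hand":0},{"dp":[0,-0.03,0],"twist":[0,0,0],"hand":0},{"dp":[0,-0.05,0],"twist":[0,0,0],"hand":0},{"dp":[0,-0.05,-0.04],"twist":[0,0,0],"hand":0},{"dp":[0,-0.05,-0.08],"twist":[0,0,0],"hand":0},{"dp":[0,-0.05,-0.11],"twist":[0,0,0],"hand":0},{"dp":[0,-0.05,-0.11],"twist":[0,0,0],"hand":0}]'
python3 - <<'E'
from h import *
st()
for c in ['top','scene']:
  robot.camera(c);marks(['hub_end','centre_tip','centre_hole','lever_ball','lever_pivot'],c)
st()
E
```

```text
time: 13.65
position: [0.5943, -0.1045, 0.1945]
ee_rot: [0.168, 3.133, -0.032]
contact_force: [0.7, -20.4, -2.5]
width: 0.0001
finger_force: 10.6
time: 14.35
position: [0.5938, -0.1385, 0.3094]
ee_rot: [0.15, 3.127, 0.0]
contact_force: [-0.0, -0.8, 0.1]
width: -0.0001
finger_force: 0.0
t 14.35 p [ 0.5938 -0.1385  0.3094] rot [0.15  3.127 0.   ] F [-0.  -0.8  0.1] w -0.0 q [-0.36  0.27  0.64  1.64 -0.17  1.27  1.78]
top hub_end [([0.598, -0.0945, 0.2011], 0.61)]
top centre_tip [([0.6286, 0.1577, 0.2036], 0.94)]
top centre_hole [([0.6214, 0.1567, 0.1978], 0.6)]
top lever_ball [([0.5264, -0.0354, 0.2342], 0.63)]
top lever_pivot [([0.5297, 0.0242, 0.1512], 0.57)]
scene hub_end [([0.6017, -0.0926, 0.1985], 0.7), ([0.5016, -0.0027, 0.015], 0.43)]
scene centre_tip [([0.6309, 0.1579, 0.2052], 0.92)]
scene centre_hole [([0.6222, 0.1573, 0.202], 0.73)]
scene lever_ball [([0.5271, -0.0313, 0.2342], 0.61)]
scene lever_pivot [([0.5285, 0.0192, 0.1572], 0.88)]
t 14.95 p [ 0.5905 -0.1376  0.3028] rot [-0.15  -3.137  0.   ] F [ 0.1  0.6 -0.1] w 0.0 q [-0.36  0.28  0.63  1.65 -0.17  1.27  1.78]
```

Seated: the force rose from 9 to 20 N with no movement, and the tip and hole marks agree along the bed. Next I go behind the ball.

```bash
python3 -m crank '[{"dp":[0.04,0.02,0],"twist":[0,0,0],"hand":0},{"dp":[0.074,0.05,0],"twist":[0,0,0],"hand":0},{"dp":[0.074,0.05,0],"twist":[0,0,0],"hand":0},{"dp":[0.074,0.05,0],"twist":[0,0,0],"hand":0},{"dp":[0.074,0.05,0.03],"twist":[0,0,0],"hand":0},{"dp":[0.074,0.05,0.03],"twist":[0,0,0],"hand":0}]'
python3 - <<'E'
from h import *
robot.camera('top')
st();go(np.array([.527,-.033,0])-U*.045+[0,0,.225])
E
```

```text
time: 15.55
position: [0.5202, -0.0816, 0.2707]
ee_rot: [-0.152, -3.132, 0.002]
contact_force: [-0.6, -0.8, -1.2]
width: -0.0001
finger_force: 0.0
t 15.6 p [ 0.5211 -0.0818  0.2721] rot [-1.530e-01 -3.134e+00  2.000e-03] F [-0.6 -0.9 -0.1] w -0.0 q [-0.49  0.12  0.61  1.87 -0.07  1.18  1.62]
 dp [-0.0014  0.0042  0.0471] twist [-0.1 -0.2 -0.1]
```

```bash
python3 -m crank '[{"dp":[0,0,0.03],"twist":[0,0,0],"hand":0},{"dp":[0,0,0.047],"twist":[0,0,0],"hand":0},{"dp":[0,0,0.047],"twist":[0,0,0],"hand":0},{"dp":[0,0.012,0.047],"twist":[0,0,0],"hand":0},{"dp":[0,0.022,0.047],"twist":[0,0,0],"hand":0},{"dp":[0,0.032,0.047],"twist":[0,0,0],"hand":0},{"dp":[0,0.042,0.047],"twist":[0,0,0],"hand":0},{"dp":[0,0.052,0.047],"twist":[0,0,0],"hand":0},{"dp":[0,0.062,0.047],"twist":[0,0,0],"hand":0},{"dp":[0,0.062,0.047],"twist":[0,0,0],"hand":0}]'
python3 - <<'E'
from h import *
for c in ['scene']:
  robot.camera(c);marks(['hub_end','centre_tip','lever_ball','lever_pivot'],c)
st()
E
```

```text
time: 16.6
position: [0.5284, -0.0368, 0.238]
ee_rot: [0.166, 3.135, -0.028]
contact_force: [-21.6, -24.8, 46.8]
width: -0.0
finger_force: 21.6
scene hub_end [([0.6036, -0.091, 0.1988], 0.86)]
scene centre_tip [([0.6289, 0.1612, 0.1979], 0.8)]
scene lever_ball [([0.5285, -0.0135, 0.2427], 0.56)]
scene lever_pivot [([0.6245, 0.157, 0.2006], 0.75), ([0.5284, 0.0228, 0.1559], 0.65)]
t 16.85 p [ 0.5284 -0.0368  0.238 ] rot [ 0.168  3.134 -0.026] F [-21.8 -24.5  46.1] w 0.0 q [-0.55  0.16  0.58  1.9  -0.08  1.11  1.53]
```

Run:
```python
from h import *
p,d=robot.camera('scene');q,d=robot.camera('top')
cv2.imwrite('pics/s4.png',np.hstack([cv2.resize(p[100:240,270:400],(520,560)),cv2.resize(q[150:290,300:370],(280,560))]))
```

```text
(no output)
```

View pics/s4.png

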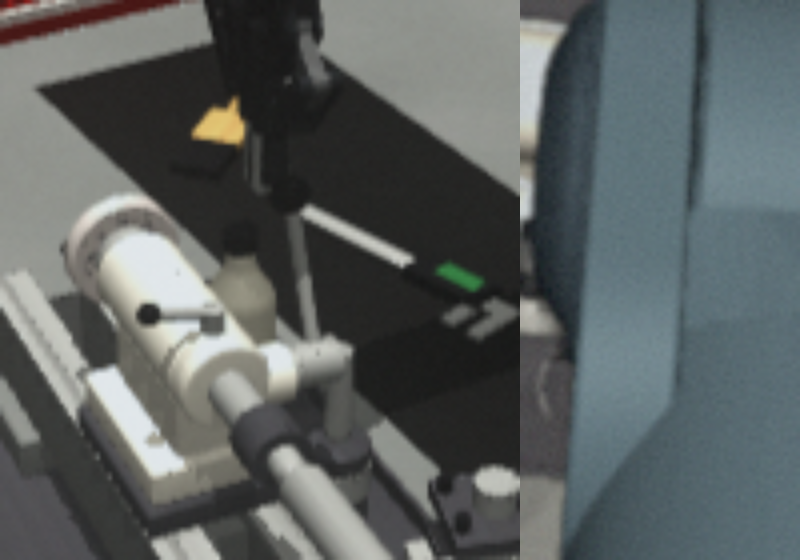

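The finger has stuck to the ball. Friction lifts the tip as the ball rises, and the two wedge together. I'll back off and then follow the ball's arc.

```bash
python3 -m crank '[{"dp":[0,-0.015,-0.012],"twist":[0,0,0],"hand":0},{"dp":[0,-0.03,-0.012],"twist":[0,0,0],"hand":0},{"dp":[0,-0.035,-0.006],"twist":[0,0,0],"hand":0},{"dp":[0,-0.035,-0.006],"twist":[0,0,0],"hand":0}]'
python3 - <<'E'
from h import *
for i in range(2):
  robot.camera('scene');marks(['hub_end','centre_tip','lever_ball','lever_pivot'],'scene')
st()
E
```

```text
time: 17.35
position: [0.524, -0.0535, 0.2319]
ee_rot: [-0.151, -3.137, -0.001]
contact_force: [0.3, -0.2, -0.6]
width: -0.0004
finger_force: 0.0
scene hub_end [([0.6032, -0.0935, 0.2], 0.57)]
scene centre_tip [([0.624, 0.1572, 0.2001], 0.71)]
scene lever_ball [([0.5293, -0.0136, 0.243], 0.8), ([0.603, -0.0925, 0.1973], 0.2)]
scene lever_pivot [([0.531, 0.0242, 0.1574], 0.97), ([0.5259, -0.0128, 0.247], 0.44)]
scene hub_end [([0.6012, -0.091, 0.203], 0.58)]
scene centre_tip [([0.6253, 0.1593, 0.1982], 0.91)]
scene lever_ball [([0.5302, -0.0148, 0.2438], 0.89), ([0.4868, -0.1437, 0.0132], 0.39)]
scene lever_pivot [([0.5305, 0.0209, 0.1551], 0.95)]
t 17.85 p [ 0.5244 -0.0536  0.2322] rot [-0.149 -3.138  0.   ] F [ 0.4 -0.8  0.1] w 0.0 q [-0.51  0.16  0.59  1.91 -0.1   1.1   1.59]
```

```bash
python3 -m crank '[{"dp":[-0.002,0.012,0],"twist":[0,0,0],"hand":0},{"dp":[-0.002,0.016,-0.001],"twist":[0,0,0],"hand":0},{"dp":[-0.002,0.021,-0.003],"twist":[0,0,0],"hand":0},{"dp":[-0.002,0.026,-0.005],"twist":[0,0,0],"hand":0}]'
python3 -m crank '[{"dp":[0,0.005,-0.002],"twist":[0,0,0],"hand":0},{"dp":[0,0.01,-0.003],"twist":[0,0,0],"hand":0}]'
```

```text
time: 18.25
position: [0.5289, -0.0291, 0.2374]
ee_rot: [0.152, 3.138, -0.003]
contact_force: [-0.4, -4.1, 0.3]
width: 0.0002
finger_force: 2.0
time: 18.45
position: [0.53, -0.0184, 0.2407]
ee_rot: [0.151, 3.138, -0.001]
contact_force: [-1.1, -3.7, 2.1]
width: 0.0002
finger_force: 2.4
```

```bash
python3 -m crank '[{"dp":[0,0.008,-0.001],"twist":[0,0,0],"hand":0},{"dp":[0,0.016,-0.001],"twist":[0,0,0],"hand":0},{"dp":[0,0.024,-0.001],"twist":[0,0,0],"hand":0},{"dp":[0,0.032,0],"twist":[0,0,0],"hand":0}]'
python3 -m crank '[{"dp":[0,0.008,0.002],"twist":[0,0,0],"hand":0},{"dp":[0,0.016,0.004],"twist":[0,0,0],"hand":0},{"dp":[0,0.023,0.007],"twist":[0,0,0],"hand":0},{"dp":[0,0.023,0.007],"twist":[0,0,0],"hand":0}]'
python3 - <<'E'
from h import *
for i in range(2):
  robot.camera('scene');marks(['hub_end','centre_tip','lever_ball','lever_pivot'],'scene')
st()
E
```

```text
time: 18.85
position: [0.534, 0.0137, 0.2425]
ee_rot: [0.151, 3.135, 0.001]
contact_force: [-1.6, -4.8, 7.0]
width: 0.0001
finger_force: 3.4
time: 19.25
position: [0.5369, 0.0385, 0.2351]
ee_rot: [0.147, 3.134, 0.003]
contact_force: [-1.0, -1.3, 3.3]
width: 0.0001
finger_force: 1.3
scene hub_end [([0.6026, -0.0928, 0.2004], 0.78)]
scene centre_tip [([0.6307, 0.1594, 0.2019], 0.67)]
scene lever_ball [([0.5353, 0.0642, 0.2392], 0.76), ([0.5295, 0.0204, 0.1578], 0.34)]
scene lever_pivot [([0.5279, 0.0218, 0.1558], 0.88)]
scene hub_end [([0.6041, -0.0938, 0.2005], 0.65)]
scene centre_tip [([0.6276, 0.1609, 0.2012], 0.64), ([0.7065, -0.0417, 0.011], 0.54)]
scene lever_ball [([0.5351, 0.0645, 0.2414], 0.51)]
scene lever_pivot [([0.4869, -0.1462, 0.0132], 0.75), ([0.7096, -0.041, 0.0095], 0.64)]
t 19.75 p [0.5343 0.0371 0.2326] rot [-1.490e-01 -3.136e+00 -1.000e-03] F [-0.3 -0.7  0.6] w -0.0 q [-0.62  0.18  0.53  1.89 -0.1   1.1   1.42]
```

```bash
python3 -m crank '[{"dp":[0,0.005,0.003],"twist":[0,0,0],"hand":0},{"dp":[0,0.01,0.006],"twist":[0,0,0],"hand":0},{"dp":[0,0.013,0.007],"twist":[0,0,0],"hand":0}]'
python3 -m crank '[{"dp":[0,0.002,0.001],"twist":[0,0,0],"hand":0},{"dp":[0,0.004,0.001],"twist":[0,0,0],"hand":0}]'
python3 -m crank '[{"dp":[0,0.002,0],"twist":[0,0,0],"hand":0},{"dp":[0,0.004,0],"twist":[0,0,0],"hand":0}]'
```

```text
time: 20.05
position: [0.5366, 0.0472, 0.2266]
ee_rot: [0.153, 3.137, -0.005]
contact_force: [-0.8, -5.5, 4.3]
width: -0.0001
finger_force: 3.3
time: 20.25
position: [0.5368, 0.0502, 0.2253]
ee_rot: [0.153, 3.138, -0.007]
contact_force: [0.1, -7.9, 1.7]
width: 0.0002
finger_force: 4.3
time: 20.45
position: [0.5369, 0.0505, 0.2252]
ee_rot: [-0.157, -3.137, 0.014]
contact_force: [-2.0, -12.5, 3.1]
width: 0.0003
finger_force: 6.7
```

```bash
python3 -m crank '[{"dp":[0,0.003,0],"twist":[0,0,0],"hand":0},{"dp":[0,0.006,0],"twist":[0,0,0],"hand":0}]'
python3 -m crank '[{"dp":[0,0.003,0],"twist":[0,0,0],"hand":0},{"dp":[0,0.005,0],"twist":[0,0,0],"hand":0}]'
python3 - <<'E'
from h import *
for i in range(2):
  robot.camera('scene');marks(['hub_end','centre_tip','lever_ball','lever_pivot'],'scene')
st()
E
```

```text
time: 20.65
position: [0.5369, 0.0511, 0.2251]
ee_rot: [-0.161, -3.135, 0.025]
contact_force: [-2.3, -20.9, 5.8]
width: -0.0003
finger_force: 10.9
time: 20.85
position: [0.537, 0.0513, 0.225]
ee_rot: [-0.167, -3.133, 0.034]
contact_force: [-4.0, -25.1, 7.6]
width: 0.0001
finger_force: 13.4
scene hub_end [([0.6038, -0.0896, 0.2017], 0.84)]
scene centre_tip [([0.6278, 0.1604, 0.2009], 0.98)]
scene lever_ball [([0.5349, 0.0766, 0.233], 0.6)]
scene lever_pivot [([0.5299, 0.0231, 0.1543], 0.85)]
scene hub_end [([0.6031, -0.0913, 0.1995], 0.57)]
scene centre_tip [([0.6272, 0.1578, 0.2033], 0.87), ([0.4988, -0.0037, 0.0118], 0.26)]
scene lever_ball [([0.5373, 0.0727, 0.2306], 0.61)]
scene lever_pivot [([0.5284, 0.0206, 0.1581], 0.89)]
t 21.35 p [0.537  0.0512 0.225 ] rot [-0.168 -3.133  0.032] F [ -3.6 -23.8   7.3] w -0.0 q [-0.65  0.2   0.52  1.89 -0.09  1.09  1.37]
```

The lever is at its stop: 25 N and no movement, with the ball 53 mm ahead of the pivot. I'll withdraw and check.

```bash
python3 -m crank '[{"dp":[0,-0.02,0],"twist":[0,0,0],"hand":0},{"dp":[0,-0.05,0],"twist":[0,0,0],"hand":0},{"dp":[0,-0.06,0],"twist":[0,0,0],"hand":0},{"dp":[0,-0.06,-0.04],"twist":[0,0,0],"hand":0},{"dp":[0,-0.06,-0.08],"twist":[0,0,0],"hand":0},{"dp":[0.04,-0.06,-0.12],"twist":[0,0,0],"hand":0},{"dp":[0.08,-0.06,-0.12],"twist":[0,0,0],"hand":0},{"dp":[0.08,-0.06,-0.12],"twist":[0,0,0],"hand":0},{"dp":[0.08,-0.06,-0.12],"twist":[0,0,0],"hand":0}]'
python3 - <<'E'
from h import *
for c in ['top','scene']:
  p,d=robot.camera(c);marks(['centre_tip','centre_hole','lever_ball','lever_pivot','drill_chuck','oil_bottle','chuck_key'],c)
cv2.imwrite('pics/s5.png',cv2.resize(p[100:250,240:440],None,fx=4,fy=4));st()
E
```

```text
time: 22.25
position: [0.4522, 0.0179, 0.3454]
ee_rot: [0.146, 3.137, 0.004]
contact_force: [-0.3, -0.5, -0.2]
width: 0.0003
finger_force: 0.0
top centre_tip [([0.6259, 0.1522, 0.2022], 0.94)]
top centre_hole [([0.6232, 0.1552, 0.1964], 0.56)]
top lever_ball [([0.5364, 0.0717, 0.2336], 0.64)]
top lever_pivot [([0.5296, 0.0237, 0.15], 0.86), ([0.6203, 0.156, 0.2013], 0.67)]
top drill_chuck [([0.4992, -0.0019, 0.0146], 0.58)]
top oil_bottle [([0.4828, -0.1423, 0.0145], 0.65)]
top chuck_key [([0.7077, -0.0435, 0.0138], 0.88)]
scene centre_tip [([0.6264, 0.1619, 0.1991], 0.8)]
scene centre_hole [([0.6208, 0.1578, 0.1995], 0.84), ([0.4866, -0.1415, 0.014], 0.61)]
scene lever_ball [([0.5359, 0.0761, 0.2364], 0.7), ([0.6038, -0.0956, 0.2009], 0.23)]
scene lever_pivot [([0.5291, 0.0197, 0.1546], 0.77)]
scene drill_chuck [([0.4992, -0.004, 0.0138], 0.83)]
scene oil_bottle [([0.4858, -0.1421, 0.0124], 0.56)]
scene chuck_key [([0.7071, -0.0417, 0.0154], 0.76), ([0.6224, 0.1573, 0.2016], 0.39)]
t 23.05 p [0.4528 0.0162 0.3453] rot [0.15  3.138 0.   ] F [ 0.6 -0.3 -0.2] w 0.0 q [-0.67 -0.12  0.5   1.92  0.06  1.34  1.29]
```

View pics/s5.png

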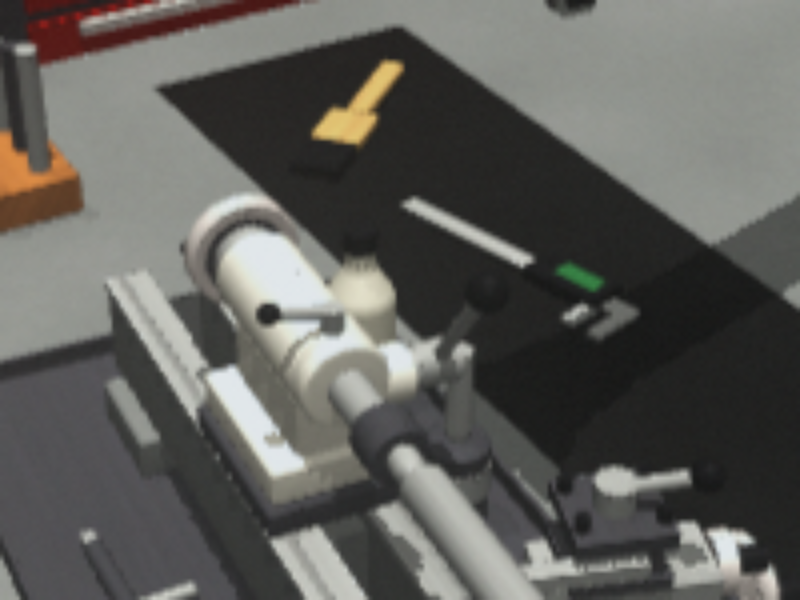

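The centre is in the bar end at px (405,460), the lever is fully forward with its ball at (487,290), and the loose things haven't moved.

```bash
python3 -c "
from bench import robot
print(robot.finish_job())"
```

```text
the job is handed in; nothing more can be done
None
```

I freed the tailstock, seated its centre in the bar and locked the lever fully forward, with the loose things still in place, and handed the job in at about 23 s; no verdict came back. On the way forward the fingers briefly wedged against the lever ball, with the wrist force near 57 N (limit 120 N), so I backed off and followed the ball's arc to finish.

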